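# Nest the bead pans with their handles fanned

## Task

Put the bead pans away as one nest: leaving the large white pan on its cork mat, lower the medium teal pan into it, then the small yellow pan into the medium one, each standing flat on the floor of the pan below and set down gently, not dropped. Fan the handles so that each clears the one below: seen from above, every handle points about 60 degrees (a sixth of a turn) further anticlockwise than the handle of the pan just under it. Leave everything else on the table as it is.

Things in the scene. Friction and masses are not known exactly. Their poses are not given: they have to be found in the camera images.
- cork_mat: Fixed round cork mat, 150 mm across, 4 mm thick, lying on the table; origin at the centre of its underside. The large pan stands on it, within about 8 mm of its centre
- large_pan_mid (a point): Round open white metal bead pan with a handle: 104 mm across the rim, 96 mm at the base, 36 mm high, wall 3, floor 4 mm. Point on its axis, half-way up (18 mm over its underside); x axis out along the handle, z up. Stands loose on the cork mat, 200 g
- large_pan_grip (a point): Grasp point of the large pan's handle, 85 mm out from the pan's axis, mid-section of the bar (5 mm under its top). x axis outward along the handle, z up. Level bar 12 mm wide, 10 mm thick, top flush with the rim (26 to 36 mm over the pan's underside), ending 120 mm from the axis; a wooden knob 12 mm across stands 14 mm up from it at 113 mm
- medium_pan_mid (a point): Round open teal metal bead pan with a handle: 84 mm across the rim, 76 mm at the base, 48 mm high, wall 3, floor 4 mm. Point on its axis, half-way up (24 mm over its underside); x axis out along the handle, z up. Loose, about 150 g. Seated in the large pan, this point is 10 mm above that pan's mid point; side play about 7 mm
- medium_pan_grip (a point): Grasp point of the medium pan's handle, 85 mm out from the pan's axis, mid-section of the bar (5 mm under its top). x axis outward along the handle, z up. Level bar 12 mm wide, 10 mm thick, top flush with the rim (38 to 48 mm over the pan's underside), ending 120 mm from the axis; a wooden knob 12 mm across stands 14 mm up from it at 113 mm
- small_pan_mid (a point): Round open yellow metal bead pan with a handle: 64 mm across the rim, 56 mm at the base, 60 mm high, wall 3, floor 4 mm. Point on its axis, half-way up (30 mm over its underside); x axis out along the handle, z up. Loose, about 120 g. Seated in the medium pan, this point is 10 mm above that pan's mid point; side play about 7 mm
- small_pan_grip (a point): Grasp point of the small pan's handle, 85 mm out from the pan's axis, mid-section of the bar (5 mm under its top). x axis outward along the handle, z up. Level bar 12 mm wide, 10 mm thick, top flush with the rim (50 to 60 mm over the pan's underside), ending 120 mm from the axis; a wooden knob 12 mm across stands 14 mm up from it at 113 mm
- outer_hoop: Bystander: wooden hoop lying flat, 112 mm outside, 10 mm high; origin at the centre of its underside
- inner_hoop: Bystander: wooden hoop lying inside the outer one, 92 mm outside, 10 mm high; origin at the centre of its underside
- tea_glass_holder: Bystander: blue ceramic tea glass holder with its glass, 85 mm high, 72 mm across plus a loop handle reaching 64 mm from the axis along x; origin at the centre of its underside
- bodkin_case: Bystander: open dark wooden case 30 x 110 (y) x 16 mm with a steel bodkin; origin at the centre of its underside
- red_spool: Bystander: upright spool of red thread, 32 mm across, 40 mm high; origin at the centre of its underside
- green_spool: Bystander: upright spool of green thread, 32 mm across, 40 mm high; origin at the centre of its underside

How it is judged:
On the way, in this order (a step that is already met when the one before it is completed fails the run):
1. the medium pan is nested in the large pan, let go, its handle about 60 degrees anticlockwise of the large pan's (z of medium_pan_mid in the frame of large_pan_mid between 0.007 and 0.0125 m and horizontal distance between medium_pan_mid and large_pan_mid below 0.012 m and angle between medium_pan_mid's own z axis and vertical below 0.07 rad and angle between the x axis of medium_pan_mid and the x axis of large_pan_mid, either way round between 0.7 and 1.4 rad and x of medium_pan_grip in the frame of large_pan_mid above 0.005 m and y of medium_pan_grip in the frame of large_pan_mid above 0.03 m and contact force between the fingers and medium_pan below 0.1 N), for 0.2 s.
2. the small pan is nested in the medium pan, let go, its handle about 60 degrees anticlockwise of the medium pan's (z of small_pan_mid in the frame of medium_pan_mid between 0.007 and 0.0125 m and horizontal distance between small_pan_mid and medium_pan_mid below 0.012 m and angle between small_pan_mid's own z axis and vertical below 0.07 rad and angle between the x axis of small_pan_mid and the x axis of medium_pan_mid, either way round between 0.7 and 1.4 rad and x of small_pan_grip in the frame of medium_pan_mid above 0.005 m and y of small_pan_grip in the frame of medium_pan_mid above 0.03 m and contact force between the fingers and small_pan below 0.1 N), for 0.2 s.
At the end, for the whole second after the job is handed in: Large pan level on the mat (centre within 30 mm of the mat's); medium pan on its floor, small pan on the medium's (within 2.5 mm of seated height, level within 4 degrees); each handle 40 to 80 degrees anticlockwise, from above, of the one below; all at rest (z of medium_pan_mid in the frame of large_pan_mid between 0.007 and 0.0125 m and horizontal distance between medium_pan_mid and large_pan_mid below 0.012 m and angle between each of medium_pan_mid, small_pan_mid's own z axis and vertical below 0.07 rad and angle between the x axis of medium_pan_mid and the x axis of large_pan_mid, either way round between 0.7 and 1.4 rad and x of medium_pan_grip in the frame of large_pan_mid above 0.005 m and y of medium_pan_grip in the frame of large_pan_mid above 0.03 m and z of small_pan_mid in the frame of medium_pan_mid between 0.007 and 0.0125 m and horizontal distance between small_pan_mid and medium_pan_mid below 0.012 m and angle between the x axis of small_pan_mid and the x axis of medium_pan_mid, either way round between 0.7 and 1.4 rad and x of small_pan_grip in the frame of medium_pan_mid above 0.005 m and y of small_pan_grip in the frame of medium_pan_mid above 0.03 m and horizontal distance between large_pan_mid and cork_mat below 0.03 m and angle between large_pan_mid's own z axis and vertical below 0.06 rad and height (world z) of large_pan_mid below 0.026 m and linear speed of each of large_pan, medium_pan, small_pan below 0.02 m/s); the robot touches nothing.
It fails at once if a hoop, the tea glass holder, the bodkin case or a spool is moved by more than 25 mm (distance of any of outer_hoop, inner_hoop, tea_glass_holder, bodkin_case, red_spool, green_spool from where it was at the start of the episode above 0.025 m).
It fails at once if the medium pan is dropped into the large pan (faster than 0.45 m/s at its mouth or inside) (linear speed of medium_pan above 0.45 m/s and horizontal distance between medium_pan_mid and large_pan_mid below 0.03 m and z of medium_pan_mid in the frame of large_pan_mid below 0.05 m).
It fails at once if the small pan is dropped into the medium pan (faster than 0.45 m/s at its mouth or inside) (linear speed of small_pan above 0.45 m/s and horizontal distance between small_pan_mid and medium_pan_mid below 0.03 m and z of small_pan_mid in the frame of medium_pan_mid below 0.05 m).
It also fails if it takes over 67 s, if anything falls off the work surface, if the arm or the gripper's body presses on something with over 40 N, if the wrist force passes 120 N, or if a joint passes its speed limit or range.

## Robot

A 6-joint arm with a two-finger parallel gripper is mounted at the origin on the work surface. World frame = base frame: x ahead of the robot, y to its left, z up, the work surface at z = 0. Lengths are in m, angles in rad, forces in N, time in s.
With the tool pointing down it reaches from about 0.3 to 0.875 m from the base axis. Payload 4.2 kg.
Tool frame: the origin (TCP) lies between the finger pads; the fingertips stand tip_reach ahead of it and the grasp point (between the pads) lies 3 mm ahead of it (tip_reach is the distance from the TCP to the fingertips, in m); x points along the fingers, y is the direction in which the jaws open and shut, and the axes are right-handed (so a half turn about x gives the same grasp; the last joint's range is limited). The gripper opens to 85 mm and grips with 20 to 120 N. Pads are 22 mm wide; open, the fingers measure 114 mm over their backs; the gripper's body (76 mm by 85 mm) begins 54 mm behind the grasp point. The pads swing forward as they close: fully open they stand 13 mm farther back than shut.
Start: joints at [-1.238, 0.32, 1.565, -0, 1.257, -0.02], TCP at [0.199, -0.54, 0.253] pointing down, gripper open.
Joint ranges: [-3.11, 3.11], [-0.84, 2.01], [0.21, 2.61], [-1.34, 4.49], [0.05, 2.63], [-2.56, 2.56]. Speed limits (rad/s): [2.57, 2.57, 3.14, 3.14, 3.14, 3.14].

## Interface

Orientations are given as a unit quaternion [w, x, y, z].
In Python, from workcell import * gives the robot as it stands.
- The arm moves only by the tool step_arm, never from a script. Its argument "motion" is one flat list of numbers, 7 for each row, row after row: the shift along the tool's x, y, z in mm, then the turn, a rotation vector about the tool's x, y, z in degrees, then the closure in counts, from 0 (fully open) to 255 (shut). In form: [tx, ty, tz, ax, ay, az, fingers, tx, ty, tz, ax, ay, az, fingers, ...]. A call has 1 to 5 rows; each row shifts and turns the commanded pose from where the row before left it, along the tool's axes as they then stand; what a row does not reach is not made up. A row lasts 1/8 s, in which the tool goes at most 62.5 mm and 10.7 degrees, less where a joint would pass 70% of its speed; a pose out of reach is approached as far as the arm can. A call with a gripper value outside its range is refused whole. The fingers move at their own pace and stop on an object; "newtons" is the grip in N (left out, the last holds). Time passes only in rows, so rows that do not move let the fingers close. It gives the time, the measured TCP pose, the force and the opening at its end, in the units of the state.
- observe(): the state, without advancing time (a new reading comes with each control period).
- get_image(name): name is "scene" or "top"; returns a dict with "frame" (480x640x3 uint8, blue, green, red), "K" (3x3 intrinsics, pixels), "dist" ([k1, k2, p1, p2, k3] as OpenCV has them; the pictures are not rectified), "R" (3x3) and "t" (3): a world point X has camera coordinates R X + t. Camera axes: x right, y down, z forward; pixel columns grow to the right and rows downward; lengths in m; the calibration is good to about 2 mm. A picture is of the moment at which its call begins. There is no depth.
- sign_off(): hands the job in, once; it reports no verdict.
The state is a dict: "t": time; "qpos": joint angles; "qvel": joint speeds; "effort": joint torques, N m; "tool_pos": TCP position; "eef_rot": TCP orientation; "contact_force": force on the tool from outside, world axes, zero at the start; "wrist_torque": the same for the moment, N m; "opening": finger opening in m.
Only numpy, scipy, OpenCV 4.12 (cv2) and the standard library are available. Lean on these libraries where they do the work, as an engineer would, in place of code of your own. Each camera call takes 0.05 s, during which the arm holds its last target.

## Working session

There is one attempt and no reset: what is moved stays moved. The work goes in short steps, Python scripts to look and compute and a tool call to move; the robot and the scene stay as the last step left them, time stands still between calls to the robot, and variables do not carry over. Pictures are saved under pics/ and viewed, and the job is handed in when it is done.

Besides the shell and the picture viewer there is one more tool, called after "Call:" by a JSON object that holds its "name" and its "arguments", one argument or row to a line. step_arm: Moves the arm, as the interface text tells. Its arguments: {"type":"object","properties":{"motion":{"type":"array"},"newtons":{"type":"number"}},"required":["motion"]}

```bash
mkdir -p pics; ls
python3 - <<'E'
from workcell import *
import cv2
o=observe()
for k,v in o.items(): print(k,v)
for n in ("scene","top"):
    d=get_image(n); cv2.imwrite(f"pics/{n}0.png",d["frame"]); print(n,d["K"],d["dist"],d["R"],d["t"])
E
```

```text
pics
t 0.0
qpos [-1.23802332e+00  3.20294884e-01  1.56566526e+00 -3.69188181e-05
  1.25738109e+00 -2.00181449e-02]
qvel [-8.87222375e-05 -1.88401977e-04 -4.34598756e-04  8.03066220e-04
 -1.97687174e-03  8.59951236e-04]
effort [ 2.56406369e-03 -4.15517306e+01 -2.34162354e+01  3.34846936e-04
  8.23820941e-03  3.35132097e-05]
tool_pos [ 0.19851458 -0.53918973  0.25248585]
eef_rot [-0.12347986 -0.6960248  -0.12469734  0.69624189]
contact_force [ 0.12601026 -0.61646535 -0.28662383]
wrist_torque [-0.02218185 -0.00330571  0.02420162]
opening 0.0857733909498758
scene [[449.07135811   0.         318.12105134]
 [  0.         449.07135811 236.30599475]
 [  0.           0.           1.        ]] [-0.05960331  0.          0.          0.          0.        ] [[-0.01397239  0.99983144  0.01191052]
 [ 0.86378283  0.01806958 -0.50354018]
 [-0.50367052  0.00325244 -0.86388971]] [-0.00419586 -0.45552586  1.14143132]
top [[522.59129301   0.         320.90765277]
 [  0.         522.59129301 240.6185203 ]
 [  0.           0.           1.        ]] [-0.00722511  0.          0.          0.          0.        ] [[ 8.34524353e-03 -9.99962100e-01  2.48120761e-03]
 [-9.84086957e-01 -8.65312984e-03 -1.77476717e-01]
 [ 1.77491460e-01 -9.60637629e-04 -9.84121872e-01]] [0.00680857 0.58141222 0.96845936]
```

View pics/top0.png

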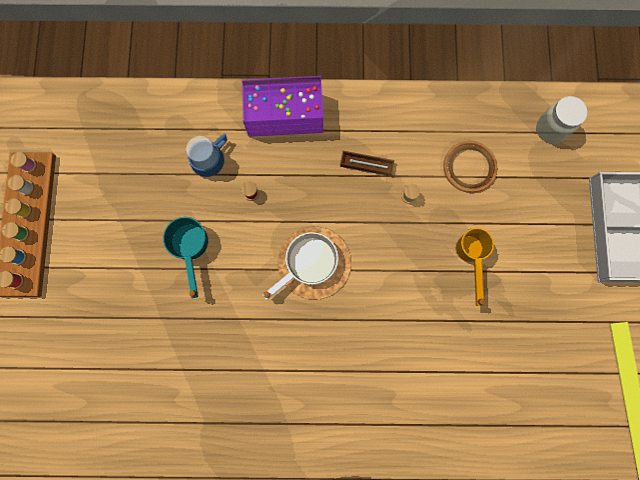

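View pics/scene0.png

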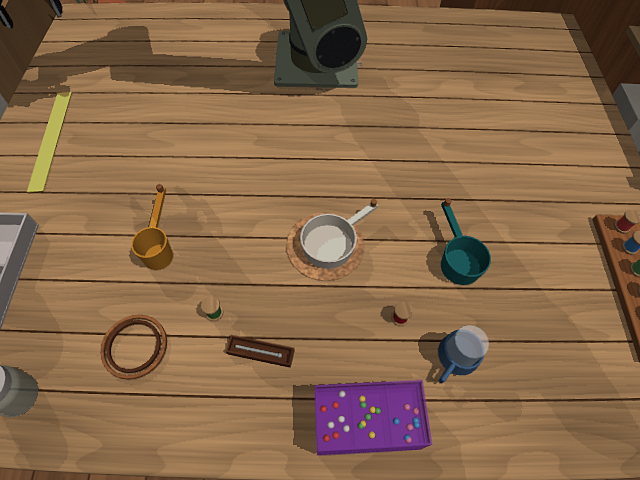

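```bash
cat > h.py <<'E'
from workcell import *
import cv2, numpy as np
from scipy.spatial.transform import Rotation as Rn
from scipy.optimize import least_squares
def proj(d,P):
    P=np.asarray(P,float).reshape(-1,3)
    return cv2.projectPoints(P,cv2.Rodrigues(d["R"])[0],d["t"],d["K"],np.array(d["dist"]))[0].reshape(-1,2)
def back(d,uv,z):
    p=cv2.undistortPoints(np.array(uv,float).reshape(-1,1,2),d["K"],np.array(d["dist"])).reshape(-1,2)
    c=-d["R"].T@d["t"]; r=np.c_[p,np.ones(len(p))]@d["R"]
    return c+r*((z-c[2])/r[:,2])[:,None]
PAN={'L':(.052,.048,.036),'M':(.042,.038,.048),'S':(.032,.028,.060)}
def outline(p,x,y,a,z0):
    ro,rb,h=PAN[p]; t=np.linspace(0,2*np.pi,72)
    c=lambda r,z:np.c_[x+r*np.cos(t),y+r*np.sin(t),np.full(72,z0+z)]
    u=np.array([np.cos(a),np.sin(a)]);v=np.array([-u[1],u[0]])
    b=np.array([np.r_[[x,y]+u*s+v*w,z0+h] for s,w in((ro,.006),(.12,.006),(.12,-.006),(ro,-.006))])
    k=np.array([np.r_[[x,y]+u*.113+ .006*np.array([np.cos(q),np.sin(q)]),z0+h+.014] for q in np.linspace(0,6.28,20)])
    return [c(ro,h),c(rb,0),b,k]
def draw(d,pans,name,box,s):
    im=d["frame"].copy();x0,y0,x1,y1=box
    im=cv2.resize(im[y0:y1,x0:x1],None,fx=s,fy=s,interpolation=cv2.INTER_CUBIC)
    for p,(x,y,a,z0) in pans.items():
        for c in outline(p,x,y,a,z0):
            q=((proj(d,c)+.5-[x0,y0])*s-.5).round().astype(int)
            cv2.polylines(im,[q.reshape(-1,1,2)],True,(255,0,255),1)
    cv2.imwrite(name,im)
E
python3 - <<'E'
from h import *
for n in("top","scene"):
    d=get_image(n); f=d["frame"]; np.savez(f"{n}0.npz",**d)
    hsv=cv2.cvtColor(f,cv2.COLOR_BGR2HSV)
    px={'top':dict(M=(195,290),S=(480,290),L=(310,260)),'scene':dict(M=(450,220),S=(157,205),L=(330,240))}[n]
    for k,(u,v) in px.items(): print(n,k,hsv[v-2:v+3:2,u-2:u+3:2].reshape(-1,3)[:5].tolist())
    cv2.imwrite(f"pics/{n}M.png",cv2.resize(f[200:310,150:350] if n=="top" else f[180:290,280:500],None,fx=4 if n=="top" else 3.6,fy=4 if n=="top" else 3.6,interpolation=2))
E
```

```text
top M [[90, 200, 138], [91, 215, 114], [16, 137, 153], [18, 90, 94], [90, 202, 121]]
top S [[20, 255, 221], [19, 255, 217], [20, 255, 208], [19, 255, 218], [19, 255, 215]]
top L [[30, 2, 224], [60, 2, 225], [45, 2, 225], [70, 3, 226], [45, 2, 222]]
scene M [[93, 255, 24], [90, 177, 92], [90, 183, 88], [99, 255, 21], [90, 184, 93]]
scene S [[17, 204, 184], [16, 197, 175], [17, 199, 177], [17, 202, 178], [17, 197, 173]]
scene L [[17, 35, 188], [17, 34, 189], [19, 33, 188], [21, 27, 191], [25, 22, 197]]
```

View pics/topM.png

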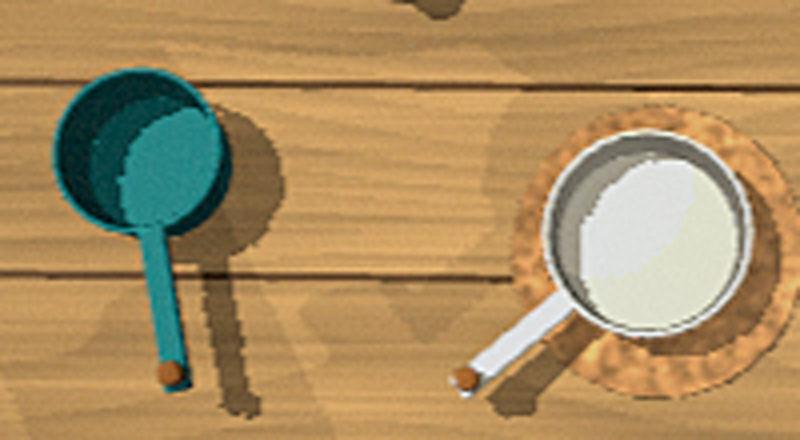

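The top picture shows the teal pan with its rim centred at about (186,239) and its knob at (193,294). The white pan's rim is at about (312,259) and its knob at (267,295). Next I fit silhouettes in both views.

```bash
cat > fit.py <<'E'
from h import *
from scipy.optimize import minimize
def mask(d,p,u,v,r=75):
    hsv=cv2.cvtColor(d["frame"],cv2.COLOR_BGR2HSV);H,S,V=[hsv[...,i].astype(int) for i in range(3)]
    m={'M':(H>80)&(H<100)&(S>110),'S':(H>14)&(H<27)&(S>190),'L':(S<62)&(V>60)}[p]
    m=m.astype(np.uint8);
    w=np.zeros_like(m);cv2.circle(w,(int(u),int(v)),r,1,-1);m*=w
    m=cv2.morphologyEx(m,cv2.MORPH_CLOSE,np.ones((3,3)))
    n,l,st,_=cv2.connectedComponentsWithStats(m)
    m=(l==1+np.argmax(st[1:,4])).astype(np.uint8)
    cs,_=cv2.findContours(m,cv2.RETR_EXTERNAL,cv2.CHAIN_APPROX_NONE)
    return cv2.drawContours(np.zeros_like(m),cs,-1,1,-1)
def sil(d,p,x,y,a,z0,box,s=4):
    x0,y0,x1,y1=box;im=np.zeros(((y1-y0)*s,(x1-x0)*s),np.uint8)
    c=outline(p,x,y,a,z0);h=PAN[p][2]
    low=c[2].copy();low[:,2]-=.010
    kb=c[3].copy();kb[:,2]-=.014
    for P in (np.r_[c[0],c[1]],np.r_[c[2],low],np.r_[c[3],kb]):
        q=(((proj(d,P)+.5-[x0,y0])*s-.5)*16).round().astype(np.int32)
        cv2.fillConvexPoly(im,cv2.convexHull(q.reshape(-1,1,2)),255,shift=4)
    return cv2.resize(im,(x1-x0,y1-y0),interpolation=cv2.INTER_AREA)/255.
def fit(ds,p,init,z0,verbose=True):
    res=[]
    views=[]
    for n,d in ds.items():
        u,v=proj(d,[[init[0]+.04*np.cos(init[2]),init[1]+.04*np.sin(init[2]),.04]])[0]
        m=mask(d,p,u,v);b=(int(max(u-85,0)),int(max(v-85,0)),int(min(u+85,640)),int(min(v+85,480)))
        views.append((n,d,m[b[1]:b[3],b[0]:b[2]],b))
    for sel in ([0],[1],[0,1]):
        if max(sel)>=len(views): continue
        f=lambda q:sum(np.abs(sil(views[i][1],p,q[0]/1000,q[1]/1000,q[2]/50,z0,views[i][3])-views[i][2]).sum() for i in sel)
        q0=np.array([init[0]*1000,init[1]*1000,init[2]*50])
        for _ in range(3):
            r=minimize(f,q0,method="Nelder-Mead",options=dict(initial_simplex=np.vstack([q0]+[q0+5*e for e in np.eye(3)])));q0=r.x
        if verbose: print(p,[views[i][0] for i in sel],(q0[:2]).round(1),np.degrees(q0[2]/50).round(1),"cost",round(r.fun),"area",sum(views[i][2].sum() for i in sel))
    return q0[0]/1000,q0[1]/1000,q0[2]/50
def init_top(d,c,k,h,z0):
    C=back(d,[c],z0+h)[0];K=back(d,[k],z0+h+.014)[0];print("handle len",np.hypot(*(K-C)[:2]).round(4))
    return C[0],C[1],np.arctan2(K[1]-C[1],K[0]-C[0])
E
python3 - <<'E'
from fit import *
ds={n:dict(np.load(f"{n}0.npz")) for n in("top","scene")}
pans={}
for p,c,k,z in(('M',(186,238),(193,294),0),('L',(312,259),(267,294),.004),('S',(478,244),(480,301),0)):
    i=init_top(ds["top"],c,k,PAN[p][2],z); r=fit(ds,p,i,z); pans[p]=(*r,z)
print(pans)
draw(ds["top"],pans,"pics/ovtop.png",(150,190,510,310),2.2)
draw(ds["scene"],pans,"pics/ovsc.png",(110,170,510,300),2)
a=cv2.imread("pics/ovtop.png");b=cv2.imread("pics/ovsc.png");w=max(a.shape[1],b.shape[1])
cv2.imwrite("pics/ov.png",np.vstack([cv2.copyMakeBorder(i,0,4,0,w-i.shape[1],0) for i in(a,b)]))
for n,uv,z in(("mat c",(314,262),.004),("glass",(207,165),0),("redspool",(250,193),.04),("green",(411,194),.04),("hoop",(470,167),.01)): print(n,back(ds["top"],[uv],z)[0].round(3))
E
```

```text
handle len 0.1128
M ['top'] [586.9 281.6] -167.2 cost 185 area 1683
M ['scene'] [587.6 281.5] -167.2 cost 190 area 2094
M ['top', 'scene'] [587.1 281.6] -167.1 cost 380 area 3777
handle len 0.1104
L ['top'] [549.4  30.1] 130.4 cost 112 area 2356
L ['scene'] [550.5  29.7] 130.6 cost 146 area 2622
L ['top', 'scene'] [549.7  29.8] 130.4 cost 270 area 4978
handle len 0.111
S ['top'] [ 577.5 -292. ] 179.9 cost 122 area 1319
S ['scene'] [ 578.1 -292.5] 180.3 cost 195 area 1542
S ['top', 'scene'] [ 578.  -292.5] 179.8 cost 325 area 2861
{'M': (np.float64(0.5871024044973704), np.float64(0.28157025875897257), np.float64(-2.9160247224791953), 0), 'L': (np.float64(0.5497172507583803), np.float64(0.029849601373032456), np.float64(2.2758251379763506), 0.004), 'S': (np.float64(0.5780206123036321), np.float64(-0.29247597414964105), np.float64(3.1378298330589685), 0)}
mat c [0.546 0.025 0.004]
glass [0.751 0.253 0.   ]
redspool [0.679 0.155 0.04 ]
green [ 0.68  -0.168  0.04 ]
hoop [ 0.748 -0.299  0.01 ]
```

View pics/ov.png

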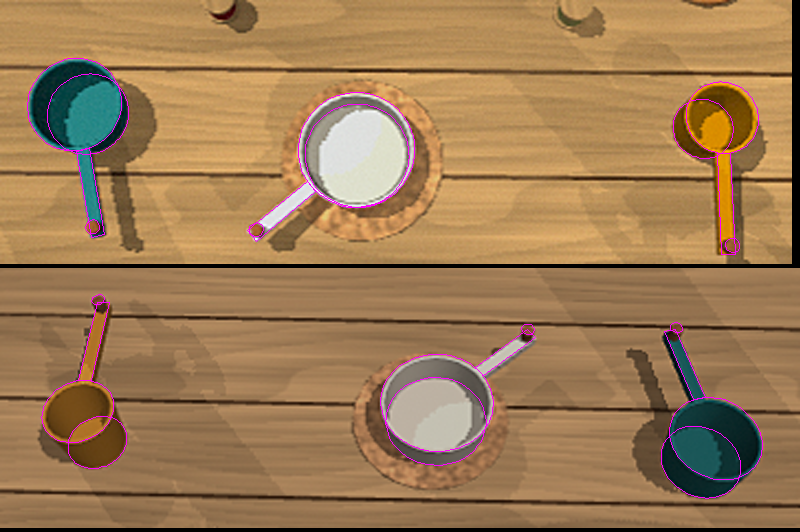

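```bash
python3 - <<'E'
import workcell
print([n for n in dir(workcell) if not n.startswith('_')])
for n in ('tip_reach','TIP_REACH'): print(getattr(workcell,n,None))
from h import *
o=observe();R=Rn.from_quat(o["eef_rot"],scalar_first=True).as_matrix();print(R.round(3))
E
cat >> h.py <<'E'
def go(x,y,z,hdeg=None,flip=0):
    """shift/turn (tool axes) to TCP x,y,z with tool y perpendicular to handle hdeg (mod 180, nearest)"""
    o=observe();R=Rn.from_quat(o["eef_rot"],scalar_first=True).as_matrix();p=o["tool_pos"]
    d=R.T@(np.array([x,y,z])-p)*1000
    yz=np.degrees(np.arctan2(R[1,1],R[0,1]))
    out="t=%.2f pos=%s yaw_y=%.2f open=%.4f F=%s | shift(tool,mm)=%s"%(o["t"],p.round(4),yz,o["opening"],np.round(o["contact_force"],2),d.round(1))
    if hdeg is not None:
        e=(hdeg+90-yz+90)%180-90
        t=np.radians(yz+e);D=np.c_[[0,0,-1],[np.cos(t),np.sin(t),0],np.cross([0,0,-1],[np.cos(t),np.sin(t),0])]
        out+=" turn(deg)=%s q=%s"%(np.degrees(Rn.from_matrix(R.T@D).as_rotvec()).round(2),o["qpos"].round(2))
    print(out)
E
python3 - <<'E'
from h import *
go(.5042,.2626,.14,-167.1)
E
```

```text
['PlanningError', 'get_image', 'observe', 'sign_off', 'tip_reach']
0.022
None
[[-0.     0.345 -0.938]
 [ 0.001 -0.938 -0.345]
 [-1.    -0.001  0.   ]]
t=0.20 pos=[ 0.1986 -0.5393  0.2528] yaw_y=-69.79 open=0.0855 F=[ 1.12 -0.5   0.98] | shift(tool,mm)=[ 113.5 -646.9 -563.9] turn(deg)=[7.31 0.   0.06] q=[-1.24  0.32  1.57 -0.    1.26 -0.02]
```

Call:
{"name": "step_arm", "arguments": {
  "motion": [0, -20, -18, 0, 0, 0, 0, 0, -43, -37, 0, 0, 0, 0, 0, -43, -38, 0, 0, 0, 0, 0, -43, -38, 0, 0, 0, 0, 0, -43, -38, 0, 0, 0, 0],
  "newtons": 60
}}

```text
t: 0.82
tool_pos: [0.2912, -0.2993, 0.2533]
eef_rot: [0.124, 0.696, 0.124, -0.696]
contact_force: [0.0, 0.5, 1.1]
opening: 0.0855
```

Call:
{"name": "step_arm", "arguments": {
  "motion": [0, -43, -37, 0, 0, 0, 0, 0, -43, -38, 0, 0, 0, 0, 0, -43, -38, 0, 0, 0, 0, 0, -43, -38, 0, 0, 0, 0, 0, -43, -38, 0, 0, 0, 0]
}}

```text
t: 1.45
tool_pos: [0.3944, -0.0321, 0.2535]
eef_rot: [0.124, 0.696, 0.124, -0.696]
contact_force: [1.6, -0.9, -0.8]
opening: 0.0855
```

Call:
{"name": "step_arm", "arguments": {
  "motion": [0, -43, -37, 0, 0, 0, 0, 0, -43, -38, 0, 0, 0, 0, 0, -43, -38, 0, 0, 0, 0, 0, -43, -38, 0, 0, 0, 0, 0, -43, -38, 0, 0, 0, 0]
}}

```text
t: 2.08
tool_pos: [0.4974, 0.235, 0.2531]
eef_rot: [0.124, 0.696, 0.124, -0.696]
contact_force: [1.1, 0.1, 0.1]
opening: 0.0853
```

Run:
```python
from h import *
go(.5042,.2626,.12,-167.1)
```

```text
t=2.08 pos=[0.4974 0.235  0.2531] yaw_y=-69.76 open=0.0853 F=[1.08 0.06 0.08] | shift(tool,mm)=[133.1 -23.6 -15.9] turn(deg)=[ 7.34  0.   -0.02] q=[ 0.42  0.28  1.62 -0.    1.24  1.64]
```

Call:
{"name": "step_arm", "arguments": {
  "motion": [25, -26, -21, 0, 0, 0, 0, 50, 0, 0, 7.3, 0, 0, 0, 40, 0, 0, 0, 0, 0, 0, 18, 0, 0, 0, 0, 0, 0, 0, 0, 0, 0, 0, 0, 0]
}}

```text
t: 2.7
tool_pos: [0.5068, 0.2643, 0.1186]
eef_rot: [-0.08, -0.701, -0.079, 0.704]
contact_force: [0.9, -0.2, -0.0]
opening: 0.0856
```

Run:
```python
from h import *
go(.5111,.2642,.046,-167.1)
```

```text
t=2.70 pos=[0.5068 0.2643 0.1186] yaw_y=-77.09 open=0.0856 F=[ 0.9  -0.25 -0.05] | shift(tool,mm)=[72.6  0.9 -4.4] turn(deg)=[ 0.01  0.23 -0.06] q=[ 0.46  0.43  1.76 -0.    0.95  1.81]
```

Call:
{"name": "step_arm", "arguments": {
  "motion": [30, 0, -2, 0, 0, 0, 0, 30, 1, -2, 0, 0, 0, 0, 12.5, 0, 0, 0, 0, 0, 60, 0, 0, 0, 0, 0, 0, 120, 0, 0, 0, 0, 0, 0, 160]
}}

```text
t: 3.32
tool_pos: [0.5128, 0.2651, 0.0491]
eef_rot: [0.079, 0.703, 0.08, -0.702]
contact_force: [-0.4, -1.2, 0.6]
opening: 0.0325
```

Call:
{"name": "step_arm", "arguments": {
  "motion": [0, 0, 0, 0, 0, 0, 190, 0, 0, 0, 0, 0, 0, 220, 0, 0, 0, 0, 0, 0, 255, 0, 0, 0, 0, 0, 0, 255, 0, 0, 0, 0, 0, 0, 255]
}}

```text
t: 3.95
tool_pos: [0.5121, 0.2649, 0.0485]
eef_rot: [0.079, 0.703, 0.08, -0.702]
contact_force: [-1.5, 1.1, 5.5]
opening: 0.0108
```

Run:
```python
from fit import *
go(.5111,.2642,.046,-167.1)
ds={n:get_image(n) for n in("top","scene")}
draw(ds["scene"],{'M':(.5871,.2816,-2.916,0)},"pics/g1.png",(400,160,520,300),4)
```

```text
t=3.95 pos=[0.5121 0.2649 0.0485] yaw_y=-77.08 open=0.0108 F=[-1.49  1.1   5.5 ] | shift(tool,mm)=[2.5 0.5 1.1] turn(deg)=[ 0.02 -0.05  0.02] q=[0.46 0.52 1.82 0.   0.8  1.8 ]
```

View pics/g1.png

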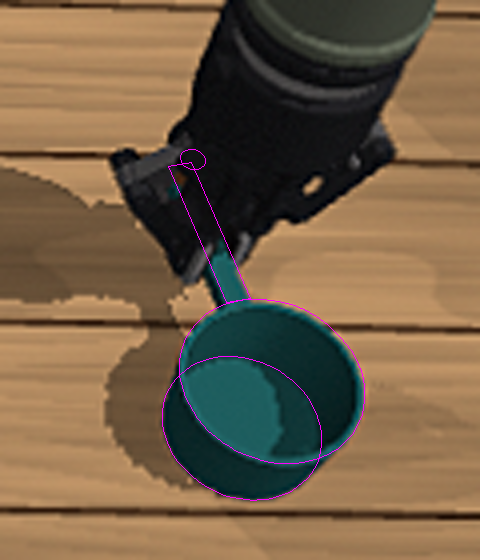

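Call:
{"name": "step_arm", "arguments": {
  "motion": [0, 0, 0, 0, 0, 0, 255, -5, 0, 0, 0, 0, 0, 255, -15, 0, 0, 0, 0, 0, 255, -30, 0, 0, 0, 0, 0, 255, -30, 0, 0, 0, 0, 0, 255],
  "newtons": 90
}}

```text
t: 4.68
tool_pos: [0.5117, 0.2645, 0.1289]
eef_rot: [-0.08, -0.702, -0.079, 0.703]
contact_force: [0.3, -1.0, -1.6]
opening: 0.0101
```

Call:
{"name": "step_arm", "arguments": {
  "motion": [-10, 0, 0, 0, 0, 0, 255, 0, 0, 0, 0, 0, 0, 255]
}}

```text
t: 4.92
tool_pos: [0.512, 0.2646, 0.1382]
eef_rot: [0.079, 0.703, 0.08, -0.702]
contact_force: [-0.5, 0.2, -1.1]
opening: 0.0099
```

Run:
```python
from fit import *
go(.5121,.2649,.1385,-167.1)
ds={n:get_image(n) for n in("top","scene")}
z=observe()["tool_pos"][2]-.0485
draw(ds["top"],{'M':(.588,.282,-2.916,z)},"pics/g2a.png",(130,190,280,320),4)
draw(ds["scene"],{'M':(.588,.282,-2.916,z)},"pics/g2.png",(400,130,520,300),4)
a=cv2.imread("pics/g2a.png");b=cv2.imread("pics/g2.png")[100:-60];h=520
cv2.imwrite("pics/g2c.png",np.hstack([cv2.resize(a,(400,347)),cv2.resize(b,(400,int(b.shape[0]*400/480)))[:347]]))
```

```text
t=4.92 pos=[0.512  0.2646 0.1382] yaw_y=-77.09 open=0.0099 F=[-0.47  0.19 -1.13] | shift(tool,mm)=[-0.3 -0.2 -0.2] turn(deg)=[ 0.01 -0.05  0.01] q=[ 0.46  0.42  1.73 -0.    1.    1.8 ]
```

View pics/g2c.png

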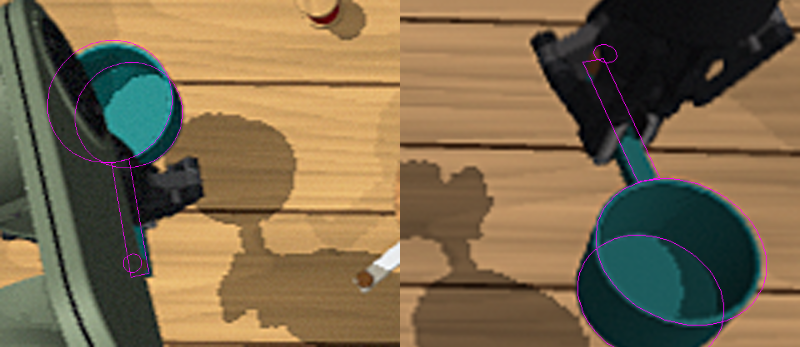

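The pan is gripped and level, and sits about 1–2 px to the left of the prediction. I'll fit the body only, since the handle is hidden.

```bash
cat >> fit.py <<'E'
def fitbody(d,p,init,z0):
    """held pan: fit x,y with a fixed; handle zone ignored"""
    x,y,a=init
    u,v=proj(d,[[x,y,z0+.03]])[0];m=mask(d,p,u,v,60)
    b=(int(max(u-70,0)),int(max(v-70,0)),int(min(u+70,640)),int(min(v+70,480)));m=m[b[1]:b[3],b[0]:b[2]]
    ig=np.zeros_like(m);c=outline(p,x,y,a,z0)
    P=np.r_[c[2]+[0,0,.02],c[2]-[0,0,.014]];
    q=(proj(d,P)-b[:2]).round().astype(np.int32);cv2.fillConvexPoly(ig,cv2.convexHull(q.reshape(-1,1,2)),1);ig=cv2.dilate(ig,np.ones((5,5)))
    f=lambda s:(np.abs(sil(d,p,s[0]/1000,s[1]/1000,a,z0,b)-m)*(1-ig)).sum()
    q0=np.array([x,y])*1000
    for _ in range(3):
        r=minimize(f,q0,method="Nelder-Mead",options=dict(initial_simplex=np.vstack([q0]+[q0+5*e for e in np.eye(2)])));q0=r.x
    print(p,"body fit",q0.round(1),"cost",round(r.fun),"area",m.sum());return q0/1000
def axis(grip):
    o=observe();R=Rn.from_quat(o["eef_rot"],scalar_first=True).as_matrix()
    u=-np.cross([0,0,1],R[:,1]);  # handle direction candidates
    return o,R
E
python3 - <<'E'
from fit import *
d=get_image("scene")
for z in(.0897,.0877): fitbody(d,'M',(.5871,.2821,np.radians(-167.1)),z)
E
```

```text
M body fit [586.7 279.8] cost 133 area 2346
M body fit [585.8 280.8] cost 120 area 2346
```

Run:
```python
from h import *
go(.4741,.0167,.1385,-169.6)
```

```text
t=5.08 pos=[0.5111 0.2643 0.1365] yaw_y=-77.09 open=0.0101 F=[-0.38 -0.21 -2.56] | shift(tool,mm)=[ -1.6 233.   91.4] turn(deg)=[ 2.51  0.15 -0.05] q=[ 0.46  0.42  1.73 -0.    1.    1.8 ]
```

Call:
{"name": "step_arm", "arguments": {
  "motion": [0, 20, 8, 0, 0, 0, 255, 0, 35, 14, 0, 0, 0, 255, 0, 40, 16, 0, 0, 0, 255, 0, 40, 15, 0, 0, 0, 255, 0, 40, 16, 0, 0, 0, 255]
}}

```text
t: 5.7
tool_pos: [0.4825, 0.0764, 0.1372]
eef_rot: [-0.08, -0.702, -0.079, 0.703]
contact_force: [0.1, -0.2, -2.8]
opening: 0.0097
```

Call:
{"name": "step_arm", "arguments": {
  "motion": [0, 35, 14, 0, 0, 0, 255, 0, 23, 8, 2.5, 0, 0, 255, 0, 0, 0, 0, 0, 0, 255, 0, 0, 0, 0, 0, 0, 255]
}}

```text
t: 6.2
tool_pos: [0.4749, 0.0172, 0.1375]
eef_rot: [-0.064, -0.704, -0.064, 0.704]
contact_force: [0.1, 0.2, -1.3]
opening: 0.0101
```

Run:
```python
from fit import *
go(.4741,.0167,.1385,-169.6)
ds={n:get_image(n) for n in("top","scene")}
z=observe()["tool_pos"][2]-.0485
c=(.5497,.0298)
for n in ds: fitbody(ds[n],'M',(*c,np.radians(-169.6)),z)
draw(ds["top"],{'M':(*c,np.radians(-169.6),z),'L':(.5497,.0298,2.276,.004)},"pics/g3a.png",(230,190,380,320),4)
draw(ds["scene"],{'M':(*c,np.radians(-169.6),z),'L':(.5497,.0298,2.276,.004)},"pics/g3.png",(250,130,400,300),4)
a=cv2.imread("pics/g3a.png");b=cv2.imread("pics/g3.png")
cv2.imwrite("pics/g3c.png",np.hstack([cv2.resize(a,(400,347)),cv2.resize(b,(400,453))[:347]]))
```

```text
t=6.20 pos=[0.4749 0.0172 0.1375] yaw_y=-79.59 open=0.0101 F=[ 0.11  0.22 -1.28] | shift(tool,mm)=[-1.   0.4  0.9] turn(deg)=[0.01 0.03 0.02] q=[0.01 0.28 1.96 0.   0.91 1.4 ]
M body fit [549.2  29.1] cost 1376 area 322
M body fit [549.8  30.4] cost 127 area 2223
```

View pics/g3c.png

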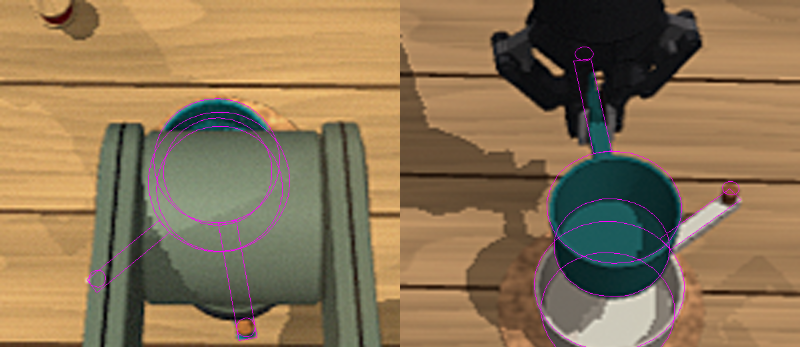

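Call:
{"name": "step_arm", "arguments": {
  "motion": [15, 0, 0, 0, 0, 0, 255, 20, 0, 0, 0, 0, 0, 255, 20, 0, 0, 0, 0, 0, 255, 15, 0, 0, 0, 0, 0, 255, 5, 0, 0, 0, 0, 0, 255]
}}

```text
t: 6.92
tool_pos: [0.4748, 0.0179, 0.0619]
eef_rot: [-0.065, -0.703, -0.065, 0.705]
contact_force: [0.2, 0.4, -1.5]
opening: 0.0099
```

Call:
{"name": "step_arm", "arguments": {
  "motion": [2, 0, 0, 0, 0, 0, 255, 2, 0, 0, 0, 0, 0, 255, 1, 0, 0, 0, 0, 0, 255]
}}

```text
t: 7.3
tool_pos: [0.4756, 0.0173, 0.0581]
eef_rot: [0.064, 0.704, 0.064, -0.704]
contact_force: [1.1, 0.8, -1.6]
opening: 0.0097
```

Run:
```python
from fit import *
go(.4749,.0172,.0565,-169.6)
d=get_image("scene")
z=observe()["tool_pos"][2]-.0485
draw(d,{'M':(.5498,.0304,np.radians(-169.6),z),'L':(.5497,.0298,2.276,.004)},"pics/g4.png",(260,170,400,290),4)
```

```text
t=7.30 pos=[0.4756 0.0173 0.0581] yaw_y=-79.58 open=0.0097 F=[ 1.07  0.75 -1.61] | shift(tool,mm)=[ 1.6 -0.1  0.7] turn(deg)=[ 0.02 -0.05 -0.01] q=[ 0.01  0.39  2.05 -0.    0.71  1.4 ]
```

View pics/g4.png

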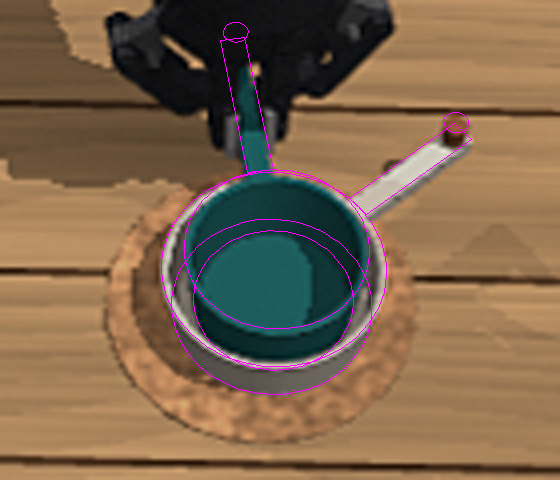

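The medium pan is inside the large one and clear of its wall all round, with no contact force yet. I'll lower it the last ~1.5 mm.

Call:
{"name": "step_arm", "arguments": {
  "motion": [1, 0, 0, 0, 0, 0, 255, 0.5, 0, 0, 0, 0, 0, 255, 0.5, 0, 0, 0, 0, 0, 255]
}}

```text
t: 7.72
tool_pos: [0.4751, 0.0171, 0.0565]
eef_rot: [-0.064, -0.704, -0.064, 0.704]
contact_force: [-3.4, 0.1, 9.2]
opening: 0.0096
```

Call:
{"name": "step_arm", "arguments": {
  "motion": [0, 0, 0, 0, 0, 0, 200, 0, 0, 0, 0, 0, 0, 170, 0, 0, 0, 0, 0, 0, 130, 0, 0, 0, 0, 0, 0, 100, 0, 0, 0, 0, 0, 0, 80],
  "newtons": 40
}}

```text
t: 8.35
tool_pos: [0.4753, 0.0172, 0.0557]
eef_rot: [-0.064, -0.704, -0.064, 0.704]
contact_force: [-0.4, -0.4, -0.4]
opening: 0.0585
```

Call:
{"name": "step_arm", "arguments": {
  "motion": [-20, 0, 0, 0, 0, 0, 80, -40, 0, 0, 0, 0, 0, 80, -50, 0, 0, 0, 0, 0, 60, -50, 0, 0, 0, 0, 0, 40, -10, 0, 0, 0, 0, 0, 20]
}}

```text
t: 8.98
tool_pos: [0.4769, 0.0173, 0.2292]
eef_rot: [0.064, 0.707, 0.064, -0.702]
contact_force: [-0.1, -0.1, -0.8]
opening: 0.0791
```

Run:
```python
from h import *
go(.5000,-.2925,.20,179.8)
```

```text
t=8.97 pos=[0.4769 0.0173 0.2292] yaw_y=-79.59 open=0.0791 F=[-0.08 -0.15 -0.77] | shift(tool,mm)=[ 29.4 308.8  33.5] turn(deg)=[10.61 -0.41 -0.04] q=[ 0.01  0.18  1.82 -0.    1.13  1.4 ]
```

Call:
{"name": "step_arm", "arguments": {
  "motion": [0, 40, 4, 0, 0, 0, 20, 0, 55, 6, 0, 0, 0, 0, 0, 55, 6, 0, 0, 0, 0, 0, 55, 6, 0, 0, 0, 0, 0, 55, 6, 0, 0, 0, 0]
}}

```text
t: 9.6
tool_pos: [0.4941, -0.2451, 0.2245]
eef_rot: [-0.064, -0.704, -0.065, 0.705]
contact_force: [1.4, 0.1, -0.8]
opening: 0.0847
```

Call:
{"name": "step_arm", "arguments": {
  "motion": [20, 48, 5, 0, 0, 0, 0, 30, 0, 0, 10.6, 0, 0, 0, 30, 0, 0, 0, 0, 0, 0, 0, 0, 0, 0, 0, 0, 0]
}}

```text
t: 10.1
tool_pos: [0.4965, -0.2907, 0.1425]
eef_rot: [0.003, -0.705, -0.0, 0.709]
contact_force: [0.8, -1.1, 0.6]
opening: 0.0854
```

Run:
```python
from fit import *
ds={n:get_image(n) for n in("top","scene")}
m=fit(ds,'M',(.5498,.0304,np.radians(-169.6)),.008)
print("M angle rel L",(np.degrees(m[2])-130.4)%360)
draw(ds["top"],{'M':(*m,.008),'L':(.5497,.0298,2.276,.004)},"pics/g5.png",(240,200,370,310),5)
go(.5000,-.2922,.058,179.8)
```

```text
M ['top'] [551.1  30.3] -169.5 cost 140 area 1616
M ['scene'] [549.8  29.9] -169.5 cost 260 area 1847
M ['top', 'scene'] [551.1  30.3] -169.4 cost 403 area 3463
M angle rel L 60.163776121687306
t=10.20 pos=[ 0.4986 -0.2916  0.1458] yaw_y=-90.18 open=0.0852 F=[ 1.41  0.21 -0.28] | shift(tool,mm)=[87.8  0.6 -1.4] turn(deg)=[0.02 0.02 0.01] q=[-0.55  0.41  1.71 -0.    1.02  1.02]
```

View pics/g5.png

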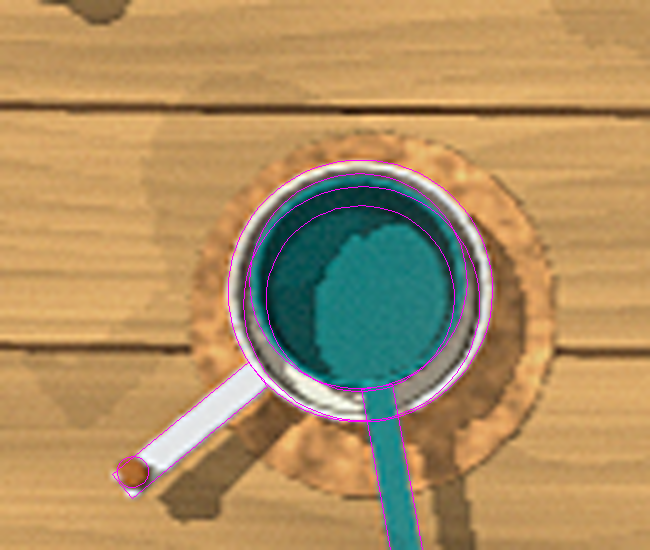

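The medium pan is seated at about (0.550, 0.030), 60° from the large handle. Its rim in the crop (centre ≈(357,280)) matches the overlay at seated height. Next is the small pan.

Call:
{"name": "step_arm", "arguments": {
  "motion": [30, 0, -1, 0, 0, 0, 0, 40, 0, 0, 0, 0, 0, 0, 16.5, 0, 0, 0, 0, 0, 60, 0, 0, 0, 0, 0, 0, 120, 0, 0, 0, 0, 0, 0, 160],
  "newtons": 60
}}

```text
t: 10.82
tool_pos: [0.5006, -0.2923, 0.0609]
eef_rot: [-0.0, 0.708, -0.002, -0.706]
contact_force: [0.6, -0.2, -1.2]
opening: 0.0332
```

Call:
{"name": "step_arm", "arguments": {
  "motion": [0, 0, 0, 0, 0, 0, 190, 0, 0, 0, 0, 0, 0, 220, 0, 0, 0, 0, 0, 0, 255, 0, 0, 0, 0, 0, 0, 255, 0, 0, 0, 0, 0, 0, 255]
}}

```text
t: 11.45
tool_pos: [0.4996, -0.2919, 0.06]
eef_rot: [-0.001, 0.707, -0.001, -0.707]
contact_force: [-1.8, -0.1, 6.1]
opening: 0.0106
```

Call:
{"name": "step_arm", "arguments": {
  "motion": [0, 0, 0, 0, 0, 0, 255, -5, 0, 0, 0, 0, 0, 255, -15, 0, 0, 0, 0, 0, 255, -40, 0, 0, 0, 0, 0, 255, -40, 0, 0, 0, 0, 0, 255],
  "newtons": 90
}}

```text
t: 12.08
tool_pos: [0.4993, -0.2916, 0.1607]
eef_rot: [0.001, -0.707, 0.001, 0.707]
contact_force: [-0.0, -0.2, -1.5]
opening: 0.0098
```

Call:
{"name": "step_arm", "arguments": {
  "motion": [-20, 0, 0, 0, 0, 0, 255, 0, 0, 0, 0, 0, 0, 255, 0, 0, 0, 0, 0, 0, 255]
}}

```text
t: 12.45
tool_pos: [0.4989, -0.2913, 0.1785]
eef_rot: [0.001, -0.707, 0.001, 0.708]
contact_force: [0.0, 0.2, -1.7]
opening: 0.0102
```

Run:
```python
from fit import *
go(.5000,-.2922,.178,179.8)
d=get_image("scene")
z=.120;c=(.578,-.2918)
fitbody(d,'S',(*c,np.radians(179.8)),z)
draw(d,{'S':(*c,np.radians(179.8),z)},"pics/g6.png",(90,100,230,280),3)
```

```text
t=12.45 pos=[ 0.4989 -0.2913  0.1785] yaw_y=-90.19 open=0.0102 F=[ 0.01  0.18 -1.67] | shift(tool,mm)=[ 0.5  0.9 -1.1] turn(deg)=[0.01 0.09 0.05] q=[-0.55  0.38  1.67 -0.    1.09  1.03]
S body fit [ 577.4 -291.4] cost 109 area 1892
```

View pics/g6.png

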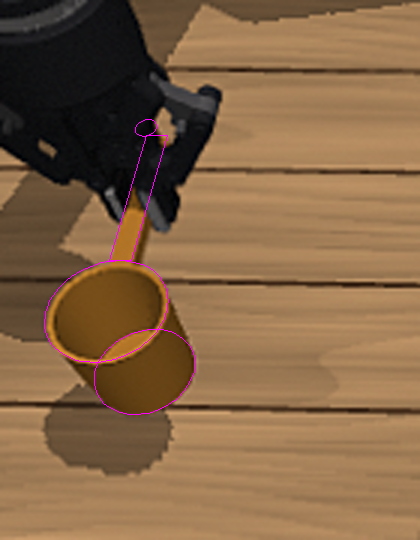

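Call:
{"name": "step_arm", "arguments": {
  "motion": [0, 0, 0, -6, 0, 0, 255, 0, 0, 0, -9, 0, 0, 255, 0, 0, 0, -10, 0, 0, 255, 0, 0, 0, -10, 0, 0, 255, 0, 0, 0, -10, 0, 0, 255]
}}

```text
t: 13.12
tool_pos: [0.4989, -0.2914, 0.1778]
eef_rot: [-0.271, -0.652, -0.272, 0.654]
contact_force: [0.4, 0.1, -2.1]
opening: 0.0097
```

Call:
{"name": "step_arm", "arguments": {
  "motion": [0, 0, 0, -10, 0, 0, 255, 0, 0, 0, -9, 0, 0, 255, 0, 0, 0, -6.7, 0, 0, 255, 0, 0, 0, 0, 0, 0, 255]
}}

```text
t: 13.62
tool_pos: [0.4991, -0.2914, 0.1781]
eef_rot: [-0.407, -0.577, -0.408, 0.578]
contact_force: [0.3, 0.3, -0.9]
opening: 0.0098
```

Run:
```python
from h import *
go(.5242,-.0437,.1785,250.5)
```

```text
t=13.62 pos=[ 0.4991 -0.2914  0.1781] yaw_y=-19.56 open=0.0098 F=[ 0.32  0.3  -0.89] | shift(tool,mm)=[-2.000e-01 -5.930e+01 -2.418e+02] turn(deg)=[-0.06 -0.02  0.13] q=[-0.55  0.38  1.67 -0.    1.09 -0.21]
```

Call:
{"name": "step_arm", "arguments": {
  "motion": [0, -5, -20, 0, 0, 0, 255, 0, -9, -36, 0, 0, 0, 255, 0, -10, -42, 0, 0, 0, 255, 0, -10, -42, 0, 0, 0, 255, 0, -10, -42, 0, 0, 0, 255]
}}

```text
t: 14.25
tool_pos: [0.5183, -0.1029, 0.1791]
eef_rot: [-0.408, -0.578, -0.408, 0.578]
contact_force: [0.3, 0.2, -1.7]
opening: 0.0102
```

Call:
{"name": "step_arm", "arguments": {
  "motion": [0, -9.3, -36, 0, 0, 0, 255, 0, -6, -23.8, 0, 0, 0, 255, 0, 0, 0, 0, 0, 0, 255, 0, 0, 0, 0, 0, 0, 255]
}}

```text
t: 14.75
tool_pos: [0.5239, -0.0439, 0.1792]
eef_rot: [-0.408, -0.577, -0.408, 0.578]
contact_force: [0.5, -0.0, -1.6]
opening: 0.0098
```

Run:
```python
from fit import *
go(.5242,-.0437,.1785,250.5)
d=get_image("scene")
z=.1185;c=(.5503,.0301);a=np.radians(250.5)
fitbody(d,'S',(*c,a),z)
draw(d,{'S':(*c,a,z),'M':(.5503,.0301,np.radians(-169.5),.008)},"pics/g7.png",(230,100,400,300),3)
```

```text
t=14.75 pos=[ 0.5239 -0.0439  0.1792] yaw_y=-19.48 open=0.0098 F=[ 0.51 -0.03 -1.62] | shift(tool,mm)=[ 0.7  0.2 -0.2] turn(deg)=[0.02 0.03 0.02] q=[-0.11  0.3   1.79 -0.    1.05  0.24]
S body fit [550.8  27.3] cost 96 area 1746
```

View pics/g7.png

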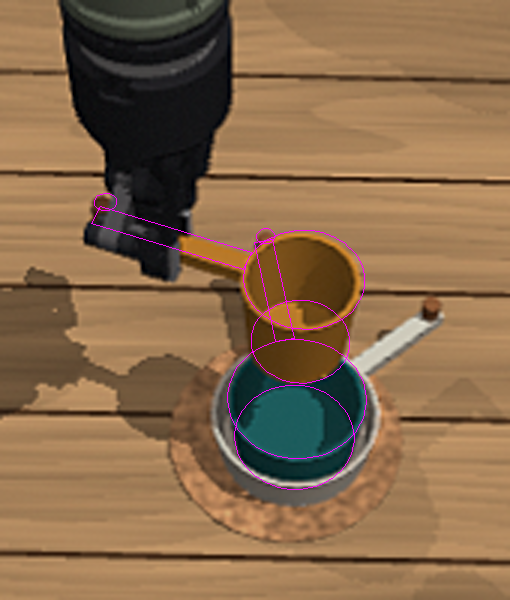

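Call:
{"name": "step_arm", "arguments": {
  "motion": [15, 0, -1.5, 0, 0, 0, 255, 25, 0, 0, 0, 0, 0, 255, 20, 0, 0, 0, 0, 0, 255, 10, 0, 0, 0, 0, 0, 255, 0, 0, 0, 0, 0, 0, 255]
}}

```text
t: 15.42
tool_pos: [0.5243, -0.0428, 0.1084]
eef_rot: [-0.408, -0.577, -0.408, 0.578]
contact_force: [-0.2, -0.4, -1.4]
opening: 0.0101
```

Run:
```python
from fit import *
go(.5242,-.0437,.072,250.5)
d=get_image("scene")
z=observe()["tool_pos"][2]-.0602;c=(.5508,.030);a=np.radians(250.5)
fitbody(d,'S',(*c,a),z)
draw(d,{'S':(*c,a,z),'M':(.5503,.0301,np.radians(-169.5),.008)},"pics/g8.png",(240,140,400,290),4)
```

```text
t=15.43 pos=[ 0.5243 -0.0428  0.1084] yaw_y=-19.52 open=0.0101 F=[-0.16 -0.37 -1.45] | shift(tool,mm)=[36.4  0.3  0.8] turn(deg)=[-0.02  0.03  0.11] q=[-0.1   0.38  1.88 -0.    0.88  0.24]
S body fit [551.3  27.7] cost 98 area 1438
```

View pics/g8.png

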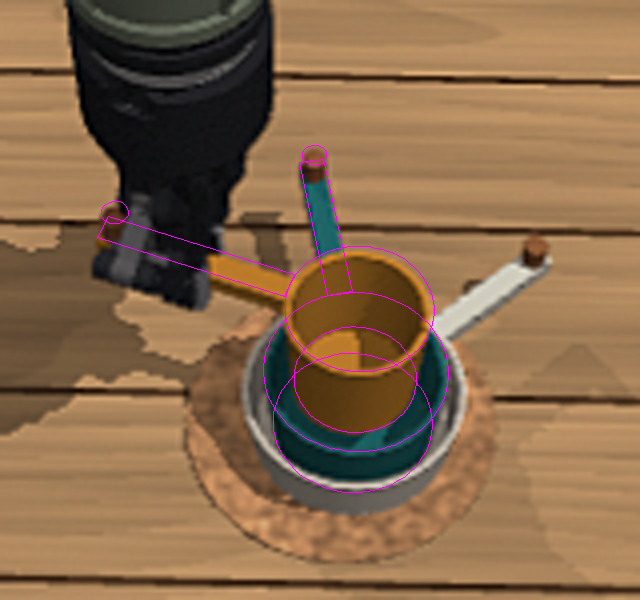

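Call:
{"name": "step_arm", "arguments": {
  "motion": [10, 0, -1, 0, 0, 0, 255, 12, 0, 0, 0, 0, 0, 255, 6, 0, 0, 0, 0, 0, 255, 2, 0, 0, 0, 0, 0, 255, 1, 0, 0, 0, 0, 0, 255]
}}

```text
t: 16.1
tool_pos: [0.5252, -0.0416, 0.0783]
eef_rot: [0.408, 0.577, 0.408, -0.577]
contact_force: [0.8, 0.0, -1.2]
opening: 0.0097
```

Run:
```python
from fit import *
go(.5242,-.0437,.072,250.5)
d=get_image("scene")
z=observe()["tool_pos"][2]-.0602;c=(.5508,.030);a=np.radians(250.5)
fitbody(d,'S',(*c,a),z)
draw(d,{'S':(*c,a,z),'M':(.5503,.0301,np.radians(-169.5),.008)},"pics/g9.png",(240,140,400,290),4)
```

```text
t=16.10 pos=[ 0.5252 -0.0416  0.0783] yaw_y=-19.49 open=0.0097 F=[ 0.78  0.03 -1.25] | shift(tool,mm)=[ 6.3 -0.3  2.3] turn(deg)=[ 0.01  0.   -0.01] q=[-0.1   0.42  1.91 -0.    0.81  0.24]
S body fit [549.   30.2] cost 191 area 1251
```

View pics/g9.png

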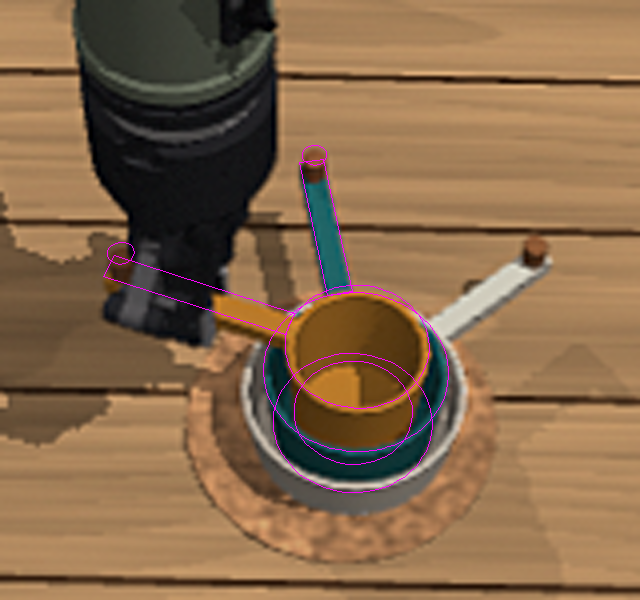

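Call:
{"name": "step_arm", "arguments": {
  "motion": [2, 0, 0, 0, 0, 0, 255, 1, 0, 0, 0, 0, 0, 255, 1, 0, 0, 0, 0, 0, 255, 0, 0, 0, 0, 0, 0, 255]
}}

```text
t: 16.65
tool_pos: [0.5251, -0.0416, 0.0743]
eef_rot: [-0.408, -0.577, -0.408, 0.577]
contact_force: [-1.0, -0.3, -1.8]
opening: 0.0102
```

Call:
{"name": "step_arm", "arguments": {
  "motion": [1, 0, 0, 0, 0, 0, 255, 0, 0, 0, 0, 0, 0, 255]
}}

```text
t: 16.9
tool_pos: [0.5252, -0.0416, 0.0733]
eef_rot: [0.408, 0.577, 0.408, -0.577]
contact_force: [0.1, 0.0, -0.5]
opening: 0.0099
```

Call:
{"name": "step_arm", "arguments": {
  "motion": [0.5, 0, 0, 0, 0, 0, 255, 0.5, 0, 0, 0, 0, 0, 255, 0, 0, 0, 0, 0, 0, 255]
}}

```text
t: 17.27
tool_pos: [0.5252, -0.0418, 0.0726]
eef_rot: [0.408, 0.577, 0.408, -0.577]
contact_force: [-1.2, -2.9, 2.9]
opening: 0.0099
```

Call:
{"name": "step_arm", "arguments": {
  "motion": [0.5, 0, 0, 0, 0, 0, 255, 0, 0, 0, 0, 0, 0, 255]
}}

```text
t: 17.52
tool_pos: [0.5252, -0.0419, 0.0724]
eef_rot: [-0.409, -0.577, -0.408, 0.577]
contact_force: [-2.3, -3.1, 5.8]
opening: 0.0102
```

Run:
```python
from fit import *
go(.5252,-.0416,.072,250.5)
d=get_image("scene")
c=(.550,.0295);a=np.radians(250.5)
draw(d,{'S':(*c,a,.012),'M':(.5503,.0301,np.radians(-169.5),.008)},"pics/g10.png",(240,140,400,290),4)
```

```text
t=17.52 pos=[ 0.5252 -0.0419  0.0724] yaw_y=-19.47 open=0.0102 F=[-2.28 -3.09  5.82] | shift(tool,mm)=[ 0.4 -0.1 -0.3] turn(deg)=[ 0.03  0.03 -0.04] q=[-0.1   0.43  1.92 -0.    0.8   0.24]
```

View pics/g10.png

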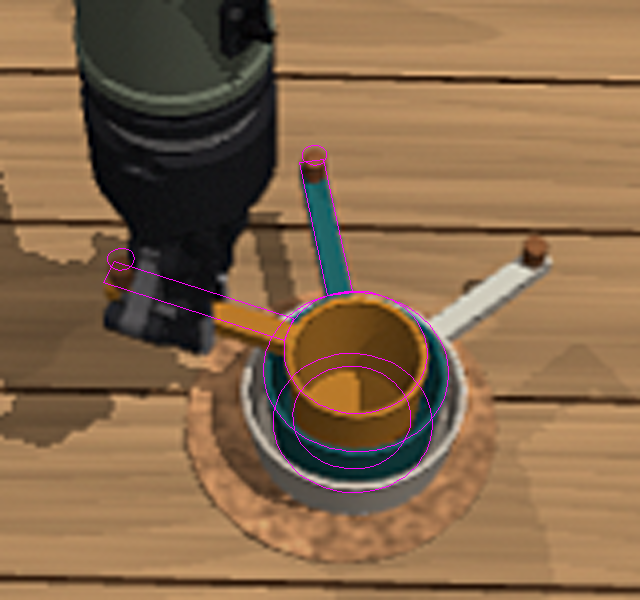

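Call:
{"name": "step_arm", "arguments": {
  "motion": [0, 0, 0, 0, 0, 0, 210, 0, 0, 0, 0, 0, 0, 180, 0, 0, 0, 0, 0, 0, 140, 0, 0, 0, 0, 0, 0, 110, 0, 0, 0, 0, 0, 0, 100],
  "newtons": 40
}}

```text
t: 18.2
tool_pos: [0.5251, -0.0416, 0.0717]
eef_rot: [-0.408, -0.577, -0.408, 0.577]
contact_force: [0.6, -0.3, -0.0]
opening: 0.0523
```

Call:
{"name": "step_arm", "arguments": {
  "motion": [-20, 0, 0, 0, 0, 0, 100, -40, 0, 0, 0, 0, 0, 100, -50, 0, 0, 0, 0, 0, 100, -50, 0, 0, 0, 0, 0, 100, -10, 0, 0, 0, 0, 0, 100]
}}

```text
t: 18.82
tool_pos: [0.5267, -0.0417, 0.2455]
eef_rot: [0.41, 0.579, 0.406, -0.575]
contact_force: [-0.4, -0.2, -0.5]
opening: 0.0521
```

Call:
{"name": "step_arm", "arguments": {
  "motion": [0, 10, 40, 0, 0, 0, 100, 0, 14, 55, 0, 0, 0, 100, 0, 14, 55, 0, 0, 0, 100, 0, 14, 55, 0, 0, 0, 100, 0, 10, 40, 0, 0, 0, 100]
}}

```text
t: 19.45
tool_pos: [0.5008, -0.2952, 0.2404]
eef_rot: [-0.407, -0.577, -0.408, 0.578]
contact_force: [1.0, -0.4, 0.4]
opening: 0.0516
```

Call:
{"name": "step_arm", "arguments": {
  "motion": [0, 0, 0, 0, 0, 0, 100, 0, 0, 0, 0, 0, 0, 100]
}}

```text
t: 19.7
tool_pos: [0.5014, -0.2926, 0.2407]
eef_rot: [-0.407, -0.577, -0.409, 0.578]
contact_force: [-0.1, 0.1, 1.1]
opening: 0.0518
```

Run:
```python
from fit import *
ds={n:get_image(n) for n in("top","scene")}
s=fit(ds,'S',(.550,.0295,np.radians(-109.5)),.012)
P={'S':(*s,.012),'M':(.5505,.0301,np.radians(-169.5),.008),'L':(.5497,.0298,2.276,.004)}
draw(ds["top"],P,"pics/e1.png",(240,190,390,310),4)
draw(ds["scene"],P,"pics/e2.png",(240,160,390,280),4)
a=cv2.imread("pics/e1.png");b=cv2.imread("pics/e2.png")
cv2.imwrite("pics/e.png",np.hstack([cv2.resize(i,(400,320)) for i in(a,b)]))
# bystander change
for n in ds:
    o=np.load(f"{n}0.npz")["frame"];print(n)
cv2.imwrite("pics/etop.png",ds["top"]["frame"])
o=observe();print(o["t"],o["tool_pos"],np.abs(o["qvel"]).max())
```

```text
S ['top'] [551.3  30.8] -109.2 cost 107 area 1154
S ['scene'] [552.   30.2] -109.6 cost 344 area 1376
S ['top', 'scene'] [551.4  30.4] -109.2 cost 454 area 2530
top
scene
19.8 [ 0.50176436 -0.29202491  0.24135598] 0.005798290754571376
```

View pics/e.png

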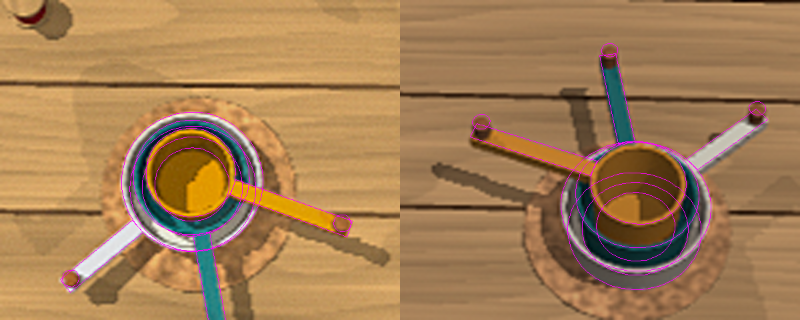

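View pics/etop.png

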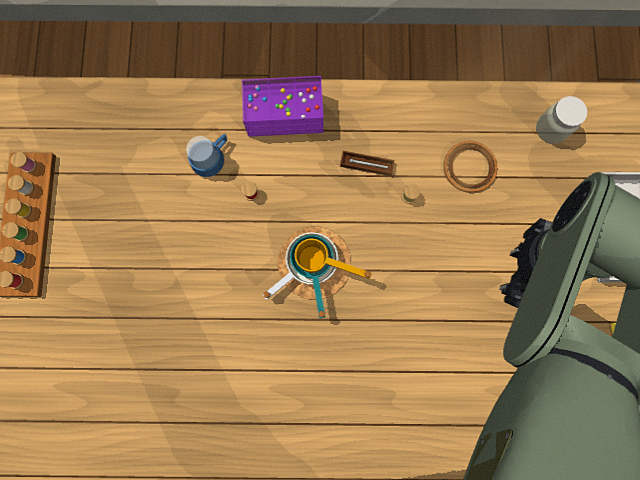

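The three rims are concentric at about (312,258) in the top view, with the handles fanned at 130°, 190.5° and 250.5°. All the overlays match at seated height, the bystanders haven't moved and the arm is clear. Handing in.

```bash
python3 -c "
from workcell import *
print(sign_off())"
```

```text
the job is handed in; nothing more can be done
None
```

The three pans are nested on the cork mat: the teal pan inside the white one, the yellow inside the teal. I gripped each by its handle, lowered it slowly until it touched and let go. The job was handed in at about 20 s of the 67 s allowed; no verdict was reported.

- **Position:** in the last pictures the three pan axes agree within about 2 mm, near (0.551, 0.030). The pan outlines drawn at seated height match both camera views, so all three look level and seated.
- **Handles:** they point to about 130°, 190.5° and 250.5°, which is about 60° between each pair.
- **Contact:** the steady force readings at touch-down were about 9 N for the teal pan and 6 N for the yellow one.
- **Rest of the table:** the other objects look unmoved by eye in the top view, and the arm stopped clear of everything.

**Disagreement:** while the yellow pan was held over the nest, the camera placed it about 3 mm from where the grip predicted. I corrected for this on the way down. After release the two camera views agreed within 1 mm.

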